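Tip the tile trivet over onto the chopping board

TASK

The cork-backed tile trivet lies wrong way up, cork on top, on the table just in front of the thick chopping board, and it is too wide and flat to pick up. Push it against the board's front side, tip it up on edge there and over onto the board so that it lies glazed side up, then slide it on until it lies fully on the board with nothing overhanging. Press it only gently with the gripper (stay under 20 N), because its edge chips, and leave the jars and the timer alone.

Things in the scene. Friction and masses are not known exactly. Their poses are not given: they have to be found in the camera images.
- trivet: Loose tile trivet, 125 (x) x 150 (y) x 12 mm (z), 0.2 to 0.4 kg, square-edged: white glazed ceramic, brown cork on its +z face. Origin at its centre. Starts flat, cork (+z) up, its +x long edge 5 to 40 mm from the board's front side, up to 0.2 rad askew. Must end with z down. Sliding it takes up to 7 N; pressed against the board, its near edge can be lifted by friction of the fingers.
- board: Thick wooden chopping board, immovable, 190 (its x) x 280 (its y) x 22 mm high (its z), made of light and darker staves that run front to back. Origin at the centre of its underside, on the table. Its plain upright front side, the wall to tip the trivet against, is the plane x = -95 mm of its frame and looks toward the robot.
- board_front_edge (a point): Middle of the upper edge of the board's front side, 22 mm above the table, axes as the board's.
- spice_jar: Bystander: squat jar with a grey lid, diameter 47, 69 mm high, left of the board. Origin at the centre of its underside.
- tall_jar: Bystander: slim jar with a grey lid, diameter 42, 85 mm high, right of the board. Origin at the centre of its underside.
- timer: Bystander: round kitchen timer with a turning top, diameter 63, 49 mm high, left and nearer the robot. Origin at the centre of its underside.
- trivet_corner0 (a point): The trivet's corner at +x +y (62.5 and 75 mm from its centre), at mid thickness.
- trivet_corner1 (a point): The trivet's corner at +x -y (62.5 and 75 mm from its centre), at mid thickness.
- trivet_corner2 (a point): The trivet's corner at -x -y (62.5 and 75 mm from its centre), at mid thickness.
- trivet_corner3 (a point): The trivet's corner at -x +y (62.5 and 75 mm from its centre), at mid thickness.

How it is judged:
On the way, in this order (a step that is already met when the one before it is completed fails the run):
1. the trivet stands tipped up on its edge at the foot of the board's front side (angle between trivet's own z axis and vertical between 0.7 and 1.9 rad and height (world z) of trivet below 0.08 m and x of trivet in the frame of board between -0.16 and -0.07 m), for 0.2 s.
2. the trivet has gone over onto the board, cork down (angle between trivet's own z axis and vertical above 2.9 rad and z of trivet in the frame of board above 0.02 m), for 0.1 s.
At the end, for the whole second after the job is handed in: The trivet rests flat on the board's top, cork down (within 0.06 rad), at rest, with no corner more than 2 mm past any edge of the board (angle between trivet's own z axis and vertical above 3.08 rad and z of trivet in the frame of board between 0.025 and 0.031 m and linear speed of trivet below 0.02 m/s and contact force between trivet and board above 0.5 N and x of trivet_corner0 in the frame of board between -0.097 and 0.097 m and y of trivet_corner0 in the frame of board between -0.142 and 0.142 m and x of trivet_corner1 in the frame of board between -0.097 and 0.097 m and y of trivet_corner1 in the frame of board between -0.142 and 0.142 m and x of trivet_corner2 in the frame of board between -0.097 and 0.097 m and y of trivet_corner2 in the frame of board between -0.142 and 0.142 m and x of trivet_corner3 in the frame of board between -0.097 and 0.097 m and y of trivet_corner3 in the frame of board between -0.142 and 0.142 m); the robot touches nothing.
It fails at once if the gripper presses on the trivet with more than 20 N (contact force between the fingers and trivet above 20 N).
It fails at once if a bystander is shifted by more than 10 mm (distance of any of spice_jar, tall_jar, timer from where it was at the start of the episode above 0.01 m).
It also fails if it takes over 72 s, if anything falls off the work surface, if the arm or the gripper's body presses on something with over 40 N, if the wrist force passes 120 N, or if a joint passes its speed limit or range.

ROBOT

A 6-joint arm with a two-finger parallel gripper is mounted at the origin on a cart in front of the work surface, level with it; the furniture and walls round the work are solid. World frame = base frame: x ahead of the robot, y to its left, z up, the work surface at z = 0. Lengths are in m, angles in rad, forces in N, time in s.
With the tool pointing down it reaches from about 0.25 to 0.85 m from the base axis. Payload 12.5 kg.
Tool frame: the origin (TCP) lies where the fingers leave the gripper's body, on its centre line; the fingertips stand 84 mm ahead of it and the grasp point (between the pads) lies bot.grip_depth ahead of it (bot.grip_depth is the distance from the TCP to the grasp point, in m); z points along the fingers, y is the line along which they close (so a half turn about z gives the same grasp; the last joint's range is limited). The gripper opens to 93 mm and grips with 3 to 60 N. Pads are 15 mm wide; open, the fingers measure 128 mm over their backs; the gripper's body (75 mm by 188 mm) begins 65 mm behind the grasp point.
Start: joints at [1.069, 0.351, 1.652, -0, 1.139, -0.085], TCP at [0.223, 0.503, 0.303] pointing down, gripper open.
Joint ranges: [-2.75, 2.75], [-0.79, 2.1], [0.01, 2.65], [-1.57, 4.71], [0.07, 3.14], [-2.87, 2.87]. Speed limits (rad/s): [2.22, 2.22, 2.79, 3.14, 3.14, 3.14].

INTERFACE

Orientations are given as a unit quaternion [x, y, z, w].
In Python, from plant import bot gives the robot as it stands.
- The arm moves only by the shell command python3 -m creep 'ROWS'. ROWS is JSON, a list of rows, each a list of 3 entries, a list of its own where there are three numbers: the shift along the tool's x, y, z in mm, then the turn, a rotation vector about the tool's x, y, z in rad, then the opening, from -1 (shut) to 1 (fully open). In form: [[[dx, dy, dz], [wx, wy, wz], claw], ...]. A call has 1 to 20 rows; each row shifts and turns the commanded pose from where the row before left it, along the tool's axes as they then stand; what a row does not reach is not made up. A row lasts 1/12 s, in which the tool goes at most 41.7 mm and 7.16 degrees, less where a joint would pass 70% of its speed; a pose out of reach is approached as far as the arm can. A call with a gripper value outside its range is refused whole. The fingers move at their own pace and stop on an object; the grip force is fixed at half the most. Time passes only in rows, so rows that do not move let the fingers close. It gives the time, the measured TCP pose, the force, the opening and the grip force at its end, in the units of the state.
- bot.read_state(): the state, without advancing time (a new reading comes with each control period).
- bot.grab_frame(name): name is "scene" or "top" or "wrist"; returns a dict with "frame" (480x640x3 uint8, blue, green, red), "fx", "fy", "cx", "cy" (pixels), "cam_to_world" (4x4, takes a point from camera to world coordinates). Camera axes: x right, y up, looking along -z (the intrinsics and any distortion apply to the point x, -y, -z); pixel columns grow to the right and rows downward; lengths in m; the calibration is good to about 2 mm. A picture is of the moment at which its call begins. There is no depth.
- bot.sign_off(): hands the job in; it is judged then, once.
The state is a dict: "time": time; "joints": joint angles; "joint_velocities": joint speeds; "joint_efforts": joint torques, N m; "eef_pos": TCP position; "orientation": TCP orientation; "wrist_force": force on the tool from outside, world axes, zero at the start; "moment": the same for the moment, N m; "width": finger opening in m; "finger_force": force on a finger pad.
Only numpy, scipy, OpenCV 4.12 (cv2) and the standard library are available. Lean on these libraries where they do the work, as an engineer would, in place of code of your own. Each camera call takes 0.05 s, during which the arm holds its last target. There are 200 camera calls.

## Working session

There is one attempt and no reset: what is moved stays moved. The work goes in short steps, Python scripts to look and compute and a shell command to move; the robot and the scene stay as the last step left them, time stands still between calls to the robot, and variables do not carry over. Pictures are saved under pics/ and viewed, at most 10 in all, crops included, and the job is handed in when it is done.

```bash
mkdir -p pics; cat > h.py <<'E'
import numpy as np, cv2
from plant import bot
def grab(name,fn):
    f=bot.grab_frame(name); cv2.imwrite('pics/'+fn,f['frame']); np.savez('pics/'+fn+'.npz',**{k:v for k,v in f.items() if k!='frame' and v is not None}); return f
def px2w(f,u,v,z):
    T=np.array(f['cam_to_world']); d=T[:3,:3]@np.array([(u-f['cx'])/f['fx'],-(v-f['cy'])/f['fy'],-1.])
    o=T[:3,3]; return o+d*(z-o[2])/d[2]
E
python3 - <<'E'
from h import *
f=grab('top','top0.png'); g=grab('scene','scene0.png')
print({k:v for k,v in f.items() if k!='frame'}); print(bot.read_state(), bot.grip_depth)
E
```

```text
{'fx': 559.2131411654558, 'fy': 559.2131411654558, 'cx': 318.0003776228321, 'cy': 233.38500989184274, 'cam_to_world': array([[ 0.00947064,  0.9861228 , -0.16574719,  0.3577996 ],
       [-0.99952774,  0.00448981, -0.03039971, -0.00717075],
       [-0.02923367,  0.16595682,  0.98569961,  1.17186101],
       [ 0.        ,  0.        ,  0.        ,  1.        ]])}
{'time': 0.1, 'joints': array([ 1.06946582e+00,  3.51176689e-01,  1.65236900e+00,  5.23524528e-06,
        1.13908199e+00, -8.46039281e-02]), 'joint_velocities': array([ 8.44434067e-05, -1.14885473e-03, -9.20857601e-04,  1.28713762e-03,
        1.68061339e-03,  4.38706238e-05]), 'joint_efforts': array([ 9.94827569e-04, -4.98029101e+01, -2.85708117e+01,  6.99529471e-02,
        2.38887768e-02, -8.36615368e-05]), 'eef_pos': array([0.22249291, 0.50274316, 0.30225493]), 'orientation': array([ 2.06859915e-01,  9.78370435e-01, -4.94772393e-04, -1.51729335e-04]), 'wrist_force': array([-0.11218428, -0.27110384, -0.45875365]), 'moment': array([0.0551863 , 0.02472859, 0.01242188]), 'finger_force': 0.0, 'width': 0.0926762531217767} 0.0653
```

View pics/top0.png

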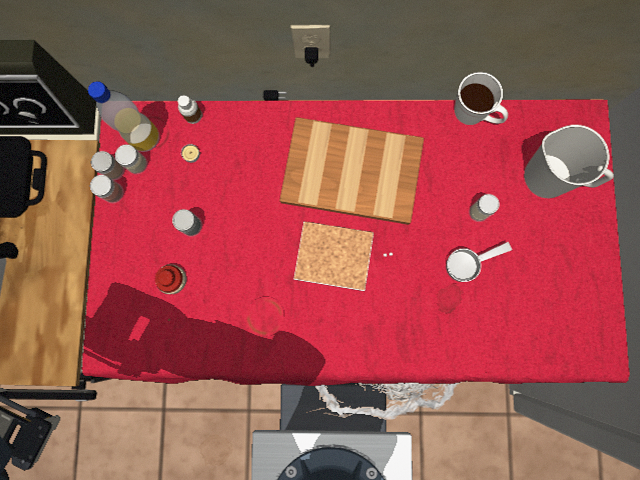

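View pics/scene0.png

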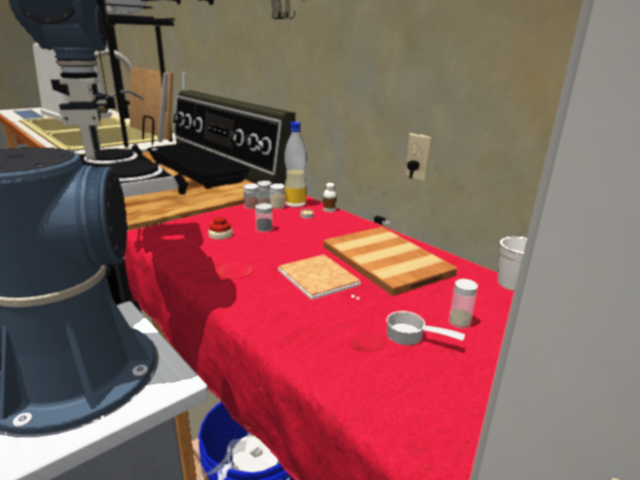

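The top view shows the trivet (corners near (303,222), (373,232), (365,290), (295,280)) and the board (near (296,118), (423,137), (411,222), (281,202)). The jars and timer are well clear. I'll enlarge it next.

```bash
python3 - <<'E'
from h import *
im=cv2.imread('pics/top0.png')[105:300,270:435]
cv2.imwrite('pics/crop0.png',cv2.resize(im,None,fx=3,fy=3,interpolation=cv2.INTER_CUBIC))
E
```

```text
(no output)
```

View pics/crop0.png

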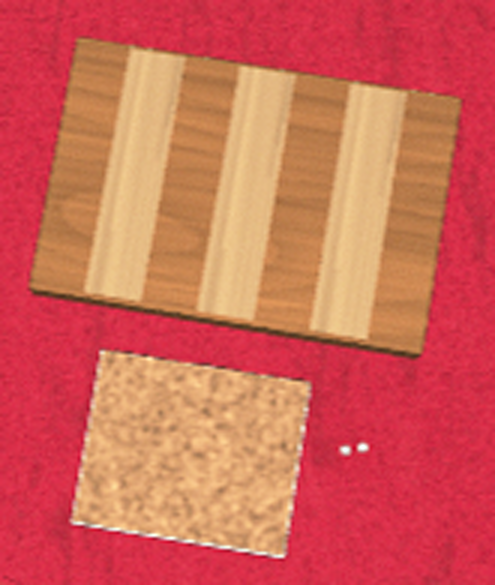

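The crop shows board top corners at (79,39), (460,98), (421,352), (31,289) and trivet top corners at (99,351), (310,382), (284,556), (72,523), at 3x scale.

```bash
python3 - <<'E'
from h import *
f=np.load('pics/top0.png.npz')
B=np.array([px2w(f,270+u/3,105+v/3,.022) for u,v in [(79,39),(460,98),(421,352),(31,289)]])
T=np.array([px2w(f,270+u/3,105+v/3,.012) for u,v in [(99,351),(310,382),(284,556),(72,523)]])
for n,P in(('B',B),('T',T)):
    print(n,P.round(4).tolist(),'sides',np.linalg.norm(P-np.roll(P,-1,0),axis=1).round(4),'c',P.mean(0).round(4))
    d=(P[0]+P[1]-P[2]-P[3]); e=P[0]+P[3]-P[1]-P[2]
    print('yaw x',np.arctan2(d[1],d[0]),'yaw from y',np.arctan2(-e[0],e[1]))
E
```

```text
B [[0.8041, 0.0776, 0.022], [0.7595, -0.1948, 0.022], [0.5754, -0.1639, 0.022], [0.6194, 0.1085, 0.022]] sides [0.276  0.1867 0.2759 0.1873] c [ 0.6896 -0.0432  0.022 ]
yaw x -0.16603259108421808 yaw from y -0.16132615849385618
T [[0.5771, 0.0605, 0.012], [0.5556, -0.0876, 0.012], [0.4341, -0.0689, 0.012], [0.4558, 0.0776, 0.012]] sides [0.1496 0.1229 0.1481 0.1225] c [ 0.5056 -0.0046  0.012 ]
yaw x -0.14605329959651048 yaw from y -0.14551460483585416
```

```bash
cat >> h.py <<'E'
from scipy.spatial.transform import Rotation as R
BY=-0.163; BC=np.array([0.690,-0.043,0]); RB=R.from_euler('z',BY)
Q0=RB*R.from_matrix(np.diag([-1,1,-1.]))   # tool x back, y = board y, z down
def st(tgt=None,pitch=0.):
    s=bot.read_state(); r=R.from_quat(s['orientation']); p=s['eef_pos']; 
    tip=RB.inv().apply(p+r.apply([0,0,.084])-BC)
    print('t',round(s['time'],2),'tip_b mm',(tip*1e3).round(1),'rot_b',(Q0.inv()*r).as_rotvec().round(3),'F_b',RB.inv().apply(s['wrist_force']).round(2),'w',round(s['width'],4))
    if tgt is not None:
        # target tip in board frame (mm); shift in current tool axes; then turn
        rt=Q0*R.from_rotvec([0,pitch,0]); pt=RB.apply(np.array(tgt)/1e3)+BC-rt.apply([0,0,.084])
        print('shift tool mm',(r.inv().apply(pt-p)*1e3).round(1),'turn',(r.inv()*rt).as_rotvec().round(3))
E
python3 -c "
from h import *
st([-278,8,60])"
```

```text
t 0.1 tip_b mm [-549.9  462.6  218.3] rot_b [0.001 0.    0.254] F_b [-0.07 -0.29 -0.46] w 0.0927
shift tool mm [-377.3 -371.7  158.6] turn [-0.001 -0.    -0.254]
```

```bash
python3 -m creep '[[[0,0,0],[0,0,-0.085],0.5],[[0,0,0],[0,0,-0.085],0.5],[[0,0,0],[0,0,-0.084],0.5],[[-15,-25,0],[0,0,0],0.5],[[-18,-30,0],[0,0,0],0.5],[[-18,-30,0],[0,0,0],0.5],[[-18,-30,0],[0,0,0],0.5],[[-18,-30,0],[0,0,0],0.5],[[-18,-30,0],[0,0,0],0.5],[[-18,-30,0],[0,0,0],0.5],[[-18,-30,0],[0,0,0],0.5],[[-18,-30,0],[0,0,0],0.5],[[-18,-30,0],[0,0,0],0.5],[[-18,-30,0],[0,0,0],0.5],[[-18,-30,0],[0,0,0],0.5],[[-18,-30,0],[0,0,0],0.5],[[-18,-30,20],[0,0,0],0.5],[[-18,-30,30],[0,0,0],0.5],[[0,0,30],[0,0,0],0.5]]' | tail -5; python3 -c "
from h import *
st([-278,8,20])"
```

```text
eef_pos: [0.4147, 0.0199, 0.2254]
orientation: [0.083, 0.997, -0.0, 0.002]
wrist_force: [0.1, -0.0, -1.0]
width: 0.0701
finger_force: 0.0
t 1.68 tip_b mm [-281.6   17.4  141.4] rot_b [ 0.    -0.004  0.003] F_b [ 0.12  0.01 -0.97] w 0.0701
shift tool mm [ -3.5  -9.3 121.4] turn [-0.     0.004 -0.003]
```

```bash
python3 -m creep '[[[0,-5,30],[0,0,0],0.5],[[0,-4,30],[0,0,0],0.5],[[0,0,30],[0,0,0],0.5],[[0,0,25],[0,0,0],0.5],[[0,0,10],[0,0,0],0.5],[[0,0,4],[0,0,0],0.5],[[0,0,0],[0,0,0],0.5],[[0,0,0],[0,0,0],0.5]]' | tail -5; python3 -c "
from h import *
st([-278,8,5])"
```

```text
eef_pos: [0.4116, 0.0147, 0.0971]
orientation: [0.081, 0.997, -0.0, 0.0]
wrist_force: [0.1, 0.1, 0.3]
width: 0.0697
finger_force: 0.0
t 2.35 tip_b mm [-284.1   11.8   13.1] rot_b [-0.    -0.001 -0.   ] F_b [0.06 0.08 0.33] w 0.0697
shift tool mm [-6.1 -3.8  8.1] turn [0.    0.001 0.   ]
```

```bash
python3 -m creep '[[[0,-4,5],[0,0,0],0.5],[[0,0,4],[0,0,0],0.5],[[0,0,0],[0,0,0],0.5],[[-8,0,0],[0,0,0],0.5],[[-8,0,0],[0,0,0],0.5],[[-5,0,0],[0,0,0],0.5],[[-4,0,0],[0,0,0],0.5],[[-4,0,0],[0,0,0],0.5],[[-4,0,0],[0,0,0],0.5],[[-4,0,0],[0,0,0],0.5],[[-4,0,0],[0,0,0],0.5],[[-4,0,0],[0,0,0],0.5],[[-3,0,0],[0,0,0],0.5]]' | tail -5; python3 -c "
from h import *
st([-227.5,8,4])"
```

```text
eef_pos: [0.4585, 0.0029, 0.0876]
orientation: [0.081, 0.997, -0.0, 0.0]
wrist_force: [-1.2, -0.1, -0.7]
width: 0.0695
finger_force: 0.8
t 3.43 tip_b mm [-235.8    7.8    3.6] rot_b [-0. -0. -0.] F_b [-1.19 -0.28 -0.7 ] w 0.0695
shift tool mm [-8.4  0.2 -0.4] turn [0. 0. 0.]
```

```bash
python3 -m creep '[[[-2,0,0],[0,0,0],0.5],[[-2,0,0],[0,0,0],0.5],[[-1,0,0],[0,0,0],0.5],[[0,0,0],[0,0,0],0.5]]' | tail -5; python3 -c "
from h import *
st()"
python3 -m creep '[[[-1,0,0],[0,0,0],0.5],[[-1,0,0],[0,0,0],0.5],[[0,0,0],[0,0,0],0.5]]' | tail -5; python3 -c "
from h import *
st();grab('top','top1.png')
im=cv2.imread('pics/top1.png')[105:300,270:435]
cv2.imwrite('pics/crop1.png',cv2.resize(im,None,fx=3,fy=3,interpolation=cv2.INTER_CUBIC))"
```

```text
eef_pos: [0.4632, 0.0022, 0.0877]
orientation: [0.081, 0.997, -0.0, 0.0]
wrist_force: [-0.3, 0.1, -0.4]
width: 0.0696
finger_force: 0.2
t 3.77 tip_b mm [-231.     7.8    3.7] rot_b [-0.    -0.001 -0.   ] F_b [-0.28  0.01 -0.4 ] w 0.0696
eef_pos: [0.465, 0.0019, 0.0876]
orientation: [0.081, 0.997, -0.0, 0.0]
wrist_force: [-1.1, 0.7, 0.8]
width: 0.0703
finger_force: 1.0
t 4.02 tip_b mm [-229.3    7.8    3.6] rot_b [ 0. -0. -0.] F_b [-1.18  0.55  0.84] w 0.0703
```

View pics/crop1.png

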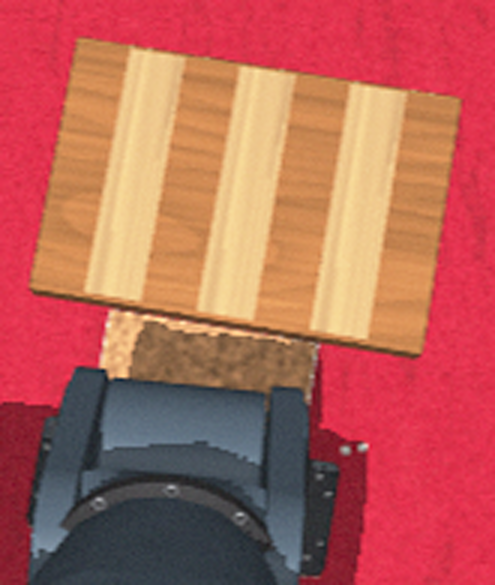

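The crop shows the trivet's far edge close to the board's front, from about (108,308) to (318,342), and parallel to it. I'll creep on to contact.

```bash
for i in 1 2 3; do case $i in 1) python3 -m creep '[[[-1,0,0],[0,0,0],0.5],[[0,0,0],[0,0,0],0.5]]';; 2) python3 -m creep '[[[-1,0,0],[0,0,0],0.5],[[0,0,0],[0,0,0],0.5]]';; 3) python3 -m creep '[[[-1,0,0],[0,0,0],0.5],[[0,0,0],[0,0,0],0.5]]';; esac | grep wrist_f;  python3 -c "
from h import *
st()"; done
```

```text
wrist_force: [-1.9, 0.2, 1.0]
t 4.23 tip_b mm [-228.4    7.8    3.6] rot_b [ 0.  0. -0.] F_b [-1.96 -0.08  0.98] w 0.0696
wrist_force: [-6.1, 1.2, 3.9]
t 4.4 tip_b mm [-228.4    7.8    3.5] rot_b [ 0.     0.002 -0.   ] F_b [-6.24  0.2   3.93] w 0.0697
wrist_force: [-10.2, 1.7, 8.3]
t 4.57 tip_b mm [-228.3    7.7    3.4] rot_b [ 0.     0.004 -0.   ] F_b [-10.33   0.05   8.25] w 0.0695
```

```bash
python3 -m creep '[[[0,0,-1],[0,0,0],0.5],[[0,0,-1],[0,0,0],0.5]]' | grep wrist_f;  python3 -c "
from h import *
st()"; python3 -m creep '[[[0,0,-1],[0,0,0],0.5],[[0,0,-1],[0,0,0],0.5]]' | grep wrist_f;  python3 -c "
from h import *
st()"; python3 -m creep '[[[0,0,-2],[0,0,0],0.5],[[0,0,-2],[0,0,0],0.5]]' | grep wrist_f;  python3 -c "
from h import *
st()"
```

```text
wrist_force: [-6.5, 3.1, -1.3]
t 4.73 tip_b mm [-228.2    7.9    5. ] rot_b [-0.     0.004  0.   ] F_b [-6.89  2.01 -1.31] w 0.0698
wrist_force: [-6.4, 3.1, -1.3]
t 4.9 tip_b mm [-228.2    7.9    7. ] rot_b [-0.     0.004  0.   ] F_b [-6.86  2.02 -1.32] w 0.0698
wrist_force: [-6.4, 3.8, -1.8]
t 5.07 tip_b mm [-228.2    7.9   11. ] rot_b [-0.     0.004  0.   ] F_b [-6.95  2.72 -1.83] w 0.0694
```

```bash
python3 -m creep '[[[0,0,-2],[0,0,0],0.5],[[0,0,-2],[0,0,0],0.5]]' | grep wrist_f;  python3 -c "
from h import *
st()"; python3 -m creep '[[[0,0,-2],[0,0,0],0.5],[[0,0,-2],[0,0,0],0.5]]' | grep wrist_f;  python3 -c "
from h import *
st();g=grab('scene','scene1.png')
cv2.imwrite('pics/s1.png',cv2.resize(g['frame'][200:340,240:480],None,fx=3,fy=3))"
```

```text
wrist_force: [-6.2, 2.8, -1.4]
t 5.23 tip_b mm [-228.1    7.9   15.1] rot_b [-0.     0.004  0.   ] F_b [-6.58  1.72 -1.43] w 0.0697
wrist_force: [-6.0, 2.1, -1.6]
t 5.4 tip_b mm [-227.9    7.9   19.1] rot_b [-0.     0.003  0.   ] F_b [-6.3   1.09 -1.64] w 0.0693
```

View pics/s1.png

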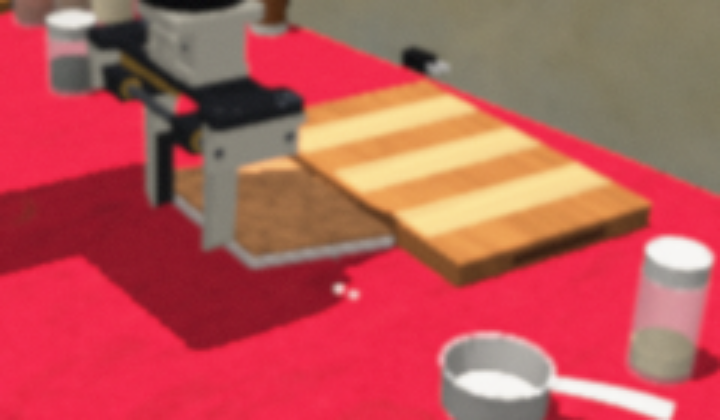

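The view shows the near edge lifted clear of the table on both fingers, around (250,262), with the far edge still at the board. I'll follow the arc.

```bash
python3 -m creep '[[[0,0,-3],[0,0,0],0.5],[[0,0,-3],[0,0,0],0.5],[[-0.4,0,-2.7],[0,0,0],0.5],[[-0.5,0,-2.7],[0,0,0],0.5],[[-0.5,0,-2.7],[0,0,0],0.5],[[-0.5,0,-2.6],[0,0,0],0.5]]' | grep wrist_f;  python3 -c "
from h import *
st()"; python3 -m creep '[[[-0.6,0,-2.6],[0,0,0],0.5],[[-0.7,0,-2.6],[0,0,0],0.5],[[-0.7,0,-2.6],[0,0,0],0.5],[[-0.7,0,-2.6],[0,0,0],0.5]]' | grep wrist_f;  python3 -c "
from h import *
st()"
```

```text
wrist_force: [-5.8, 1.9, 0.0]
t 5.95 tip_b mm [-225.5    7.8   36.2] rot_b [-0.     0.002  0.   ] F_b [-6.04  0.96  0.02] w 0.0696
wrist_force: [-4.7, 1.3, 0.2]
t 6.28 tip_b mm [-222.7    7.8   46.6] rot_b [-0.     0.002 -0.   ] F_b [-4.89  0.47  0.22] w 0.0695
```

```bash
python3 -m creep '[[[-0.9,0,-2.6],[0,0,0],0.5],[[-1,0,-2.5],[0,0,0],0.5],[[-1.1,0,-2.4],[0,0,0],0.5],[[-1.2,0,-2.4],[0,0,0],0.5]]' | grep wrist_f;  python3 -c "
from h import *
st()"; python3 -m creep '[[[-1.1,0,-2.4],[0,0,0],0.5],[[-1.2,0,-2.4],[0,0,0],0.5],[[-1.2,0,-2.3],[0,0,0],0.5],[[-1.2,0,-2.3],[0,0,0],0.5]]' | grep wrist_f;  python3 -c "
from h import *
st()"
```

```text
wrist_force: [-8.5, 2.3, 1.0]
t 6.62 tip_b mm [-218.9    7.8   56.5] rot_b [0.    0.003 0.   ] F_b [-8.75  0.85  1.03] w 0.0695
wrist_force: [-9.0, 2.1, 2.5]
t 6.95 tip_b mm [-214.5    7.7   65.8] rot_b [ 0.     0.004 -0.   ] F_b [-9.21  0.63  2.47] w 0.07
```

```bash
python3 -m creep '[[[-1.2,0,-2.3],[0,0,0],0.5],[[-1.3,0,-2.2],[0,0,0],0.5],[[-1.3,0,-2.2],[0,0,0],0.5],[[-1.4,0,-2.2],[0,0,0],0.5]]' | grep wrist_f;  python3 -c "
from h import *
st()"; python3 -m creep '[[[-1.4,0,-2.2],[0,0,0],0.5],[[-1.5,0,-2.2],[0,0,0],0.5],[[-1.5,0,-2.1],[0,0,0],0.5],[[-1.6,0,-2.1],[0,0,0],0.5]]' | grep wrist_f;  python3 -c "
from h import *
st()"
```

```text
wrist_force: [-9.3, 1.3, 3.7]
t 7.28 tip_b mm [-209.1    7.7   74.8] rot_b [ 0.     0.003 -0.   ] F_b [-9.41 -0.2   3.74] w 0.0696
wrist_force: [-7.7, 1.8, 4.2]
t 7.62 tip_b mm [-202.7    7.7   83.6] rot_b [ 0.     0.003 -0.   ] F_b [-7.92  0.49  4.17] w 0.0697
```

```bash
python3 -m creep '[[[-1.7,0,-2],[0,0,0],0.5],[[-1.7,0,-1.9],[0,0,0],0.5],[[-1.8,0,-1.9],[0,0,0],0.5],[[-1.8,0,-1.8],[0,0,0],0.5]]' | grep wrist_f;  python3 -c "
from h import *
st()"; python3 -m creep '[[[-1.8,0,-1.8],[0,0,0],0.5],[[-1.8,0,-1.8],[0,0,0],0.5],[[-1.9,0,-1.7],[0,0,0],0.5],[[-2,0,-1.7],[0,0,0],0.5]]' | grep wrist_f;  python3 -c "
from h import *
st()"
```

```text
wrist_force: [-9.1, 1.6, 6.4]
t 7.95 tip_b mm [-195.7    7.7   91.3] rot_b [ 0.     0.002 -0.   ] F_b [-9.2   0.12  6.45] w 0.07
wrist_force: [-8.7, 0.7, 7.4]
t 8.28 tip_b mm [-187.9    7.7   98.5] rot_b [ 0.     0.002 -0.   ] F_b [-8.7  -0.67  7.41] w 0.0696
```

```bash
python3 -m creep '[[[-2,0,-1.7],[0,0,0],0.5],[[-2,0,-1.6],[0,0,0],0.5],[[-2.1,0,-1.6],[0,0,0],0.5],[[-2.1,0,-1.5],[0,0,0],0.5]]' | grep wrist_f;  python3 -c "
from h import *
st()"; python3 -m creep '[[[-2.1,0,-1.5],[0,0,0],0.5],[[-2.2,0,-1.4],[0,0,0],0.5],[[-2.2,0,-1.4],[0,0,0],0.5],[[-2.3,0,-1.3],[0,0,0],0.5]]' | grep wrist_f;  python3 -c "
from h import *
st()"
```

```text
wrist_force: [-7.3, -0.1, 8.1]
t 8.62 tip_b mm [-179.2    7.7  105.2] rot_b [ 0.  0. -0.] F_b [-7.15 -1.25  8.06] w 0.0697
wrist_force: [-4.4, 0.3, 7.0]
t 8.95 tip_b mm [-169.9    7.7  110.9] rot_b [ 0.    -0.001 -0.   ] F_b [-4.44 -0.41  6.96] w 0.0694
```

```bash
python3 -m creep '[[[-2.4,0,-1.1],[0,0,0],0.5],[[-2.4,0,-1.1],[0,0,0],0.5],[[-2.4,0,-1.0],[0,0,0],0.5],[[-2.4,0,-1],[0,0,0],0.5]]' | grep wrist_f;  python3 -c "
from h import *
st()"; python3 -m creep '[[[-2.4,0,-1],[0,0,0],0.5],[[-2.5,0,-0.9],[0,0,0],0.5],[[-2.5,0,-0.9],[0,0,0],0.5],[[-2.5,0,-0.8],[0,0,0],0.5]]' | grep wrist_f;  python3 -c "
from h import *
st()"
```

```text
wrist_force: [-6.5, -0.3, 10.8]
t 9.28 tip_b mm [-160.     7.7  115.5] rot_b [ 0.    -0.001 -0.   ] F_b [-6.34 -1.35 10.81] w 0.0697
wrist_force: [-4.3, 0.3, 11.4]
t 9.62 tip_b mm [-149.7    7.7  119.4] rot_b [ 0.    -0.002 -0.   ] F_b [-4.26 -0.42 11.45] w 0.0696
```

```bash
python3 -m creep '[[[-2.5,0,-0.9],[0,0,0],0.5],[[-2.5,0,-0.9],[0,0,0],0.5],[[-2.5,0,-0.8],[0,0,0],0.5],[[-2.6,0,-0.7],[0,0,0],0.5]]' | grep wrist_f;  python3 -c "
from h import *
st()"; python3 -m creep '[[[-2.6,0,-0.6],[0,0,0],0.5],[[-2.6,0,-0.5],[0,0,0],0.5],[[-2.6,0,-0.4],[0,0,0],0.5],[[-2.6,0,-0.4],[0,0,0],0.5]]' | grep wrist_f;  python3 -c "
from h import *
st()"
```

```text
wrist_force: [-1.0, 0.9, 5.6]
t 9.95 tip_b mm [-139.4    7.7  122.4] rot_b [ 0.    -0.003 -0.   ] F_b [-1.15  0.71  5.56] w 0.0697
wrist_force: [-0.2, -0.9, 4.9]
t 10.28 tip_b mm [-128.9    7.7  124.2] rot_b [ 0.    -0.003 -0.   ] F_b [-0.01 -0.91  4.89] w 0.0702
```

```bash
python3 -m creep '[[[-2.5,0,-0.3],[0,0,0],0.5],[[-2.5,0,-0.2],[0,0,0],0.5],[[-2.5,0,-0.2],[0,0,0],0.5]]' | grep wrist_f;  python3 -c "
from h import *
st()"; python3 -m creep '[[[-2.2,0,-0.1],[0,0,0],0.5],[[-2.2,0,0],[0,0,0],0.5],[[-2.2,0,0],[0,0,0],0.5]]' | grep wrist_f;  python3 -c "
from h import *
st();g=grab('scene','scene2.png')
cv2.imwrite('pics/s2.png',cv2.resize(g['frame'][180:320,240:480],None,fx=3,fy=3))"
```

```text
wrist_force: [-0.4, -0.4, 6.4]
t 10.53 tip_b mm [-121.4    7.7  125. ] rot_b [ 0.    -0.003  0.   ] F_b [-0.34 -0.46  6.43] w 0.0695
wrist_force: [-1.4, -0.4, 7.4]
t 10.78 tip_b mm [-114.6    7.7  125.2] rot_b [ 0.    -0.004 -0.   ] F_b [-1.27 -0.65  7.38] w 0.0701
```

View pics/s2.png

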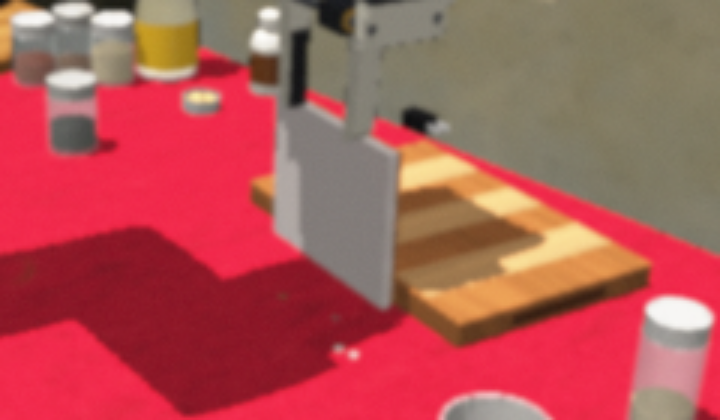

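The trivet stands nearly vertical at the board, glazed side toward the robot, with its top edge from (285,100) to (395,155). I'll bring it flush, let go and come round behind it.

```bash
python3 -m creep '[[[-1.2,0,0],[0,0,0],0.5],[[-1,0,0],[0,0,0],0.5]]' | grep wrist_f;  python3 -c "
from h import *
st()"; python3 -m creep '[[[-1,0,0],[0,0,0],0.5],[[0,0,0],[0,0,0],0.5]]' | grep wrist_f;  python3 -c "
from h import *
st()"
```

```text
wrist_force: [-0.7, -1.0, 6.8]
t 11.0 tip_b mm [-112.3    7.6  125.2] rot_b [ 0.    -0.004 -0.   ] F_b [-0.53 -1.06  6.82] w 0.07
wrist_force: [-0.0, -1.6, 7.4]
t 11.17 tip_b mm [-111.3    7.6  125.2] rot_b [ 0.    -0.004  0.   ] F_b [ 0.26 -1.61  7.37] w 0.07
```

```bash
python3 -m creep '[[[-1,0,0],[0,0,0],0.5],[[-1,0,0],[0,0,0],0.5]]' | grep wrist_f;  python3 -c "
from h import *
st()"; python3 -m creep '[[[-1,0,0],[0,0,0],0.5],[[-0.5,0,0],[0,0,0],0.5]]' | grep wrist_f;  python3 -c "
from h import *
st()"
```

```text
wrist_force: [-2.7, -0.7, 9.3]
t 11.33 tip_b mm [-109.6    7.6  125.3] rot_b [ 0.    -0.003  0.   ] F_b [-2.53 -1.13  9.29] w 0.0696
wrist_force: [-2.0, -0.9, 9.8]
t 11.5 tip_b mm [-108.     7.6  125.4] rot_b [ 0.    -0.004  0.   ] F_b [-1.79 -1.16  9.83] w 0.0697
```

```bash
python3 -m creep '[[[-1,0,-0.5],[0,0,0],0.5],[[-1,0,-0.2],[0,0,0],0.5]]' | grep wrist_f;  python3 -c "
from h import *
st()"; python3 -m creep '[[[-1,0,0],[0,0,0],0.5],[[-1,0,0],[0,0,0],0.5]]' | grep wrist_f;  python3 -c "
from h import *
st();g=grab('scene','scene3.png')
cv2.imwrite('pics/s3.png',cv2.resize(g['frame'][200:300,300:400],None,fx=6,fy=6,interpolation=cv2.INTER_CUBIC))"
```

```text
wrist_force: [-1.6, -0.6, 6.4]
t 11.67 tip_b mm [-106.4    7.6  125.6] rot_b [ 0.    -0.002 -0.   ] F_b [-1.44 -0.89  6.42] w 0.0696
wrist_force: [-1.9, -0.6, 6.9]
t 11.83 tip_b mm [-104.4    7.6  125.6] rot_b [ 0.    -0.003 -0.   ] F_b [-1.73 -0.9   6.92] w 0.0698
```

View pics/s3.png

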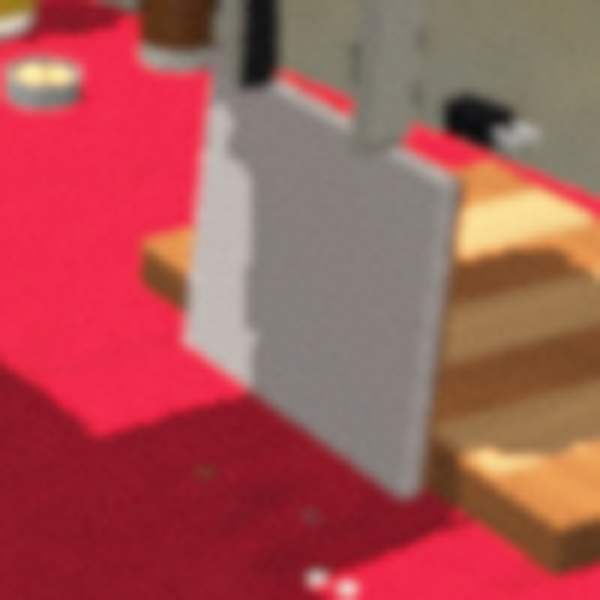

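The trivet now leans slightly past vertical onto the board's edge; its side runs from (410,495) to (455,185). I'll lift off and go behind.

```bash
python3 -m creep '[[[0,0,-3],[0,0,0],0.5],[[0,0,-8],[0,0,0],0.5],[[0,0,-8],[0,0,0],0.5],[[8,0,0],[0,0,0],0.5],[[15,0,0],[0,0,0],0.5],[[15,0,0],[0,0,0],0.5],[[12,0,0],[0,0,0],0.5],[[0,0,10],[0,0,0],0.5],[[0,0,15],[0,0,0],0.5],[[0,0,15],[0,0,0],0.5],[[0,0,0],[0,0,0],0.5]]' | grep wrist_f;  python3 -c "
from h import *
st();g=grab('scene','scene4.png')
cv2.imwrite('pics/s4.png',cv2.resize(g['frame'][180:310,280:420],None,fx=4,fy=4,interpolation=cv2.INTER_CUBIC))"
```

```text
wrist_force: [-0.5, 0.0, -0.6]
t 12.8 tip_b mm [-156.7    7.7  100.9] rot_b [ 0.     0.004 -0.   ] F_b [-0.48 -0.07 -0.55] w 0.0698
```

View pics/s4.png

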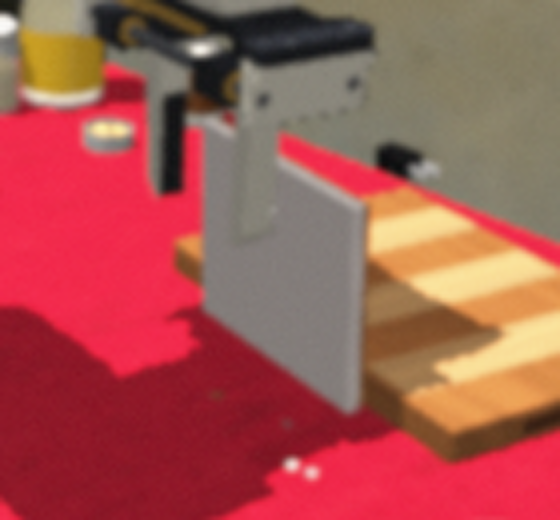

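Standing upright against the board (side edge (350,405)–(360,210)), fingers behind it. Push the glazed face.

```bash
python3 -m creep '[[[-10,0,0],[0,0,0],0.5],[[-10,0,0],[0,0,0],0.5],[[-8,0,0],[0,0,0],0.5],[[-5,0,0],[0,0,0],0.5],[[-3,0,0],[0,0,0],0.5],[[-3,0,0],[0,0,0],0.5],[[-3,0,0],[0,0,0],0.5],[[-3,0,0],[0,0,0],0.5]]' | grep wrist_f;  python3 -c "
from h import *
st()"; python3 -m creep '[[[-3,0,0],[0,0,0],0.5],[[-3,0,0],[0,0,0],0.5],[[-3,0,0],[0,0,0],0.5]]' | grep wrist_f;  python3 -c "
from h import *
st()";  python3 -m creep '[[[-3,0,0],[0,0,0],0.5],[[-3,0,0],[0,0,0],0.5],[[-3,0,0],[0,0,0],0.5]]' | grep wrist_f;  python3 -c "
from h import *
st()"
```

```text
wrist_force: [-0.5, -0.6, 0.5]
t 13.52 tip_b mm [-110.3    7.8  103.7] rot_b [ 0.  0. -0.] F_b [-0.37 -0.7   0.47] w 0.0702
wrist_force: [-0.5, 0.1, -0.8]
t 13.77 tip_b mm [-101.2    7.8  103.6] rot_b [ 0.  0. -0.] F_b [-0.48  0.07 -0.81] w 0.07
wrist_force: [-0.1, -0.1, 0.3]
t 14.02 tip_b mm [-92.1   7.8 103.6] rot_b [-0.  0. -0.] F_b [-0.07 -0.11  0.3 ] w 0.0697
```

```bash
python3 -m creep '[[[-4,0,0],[0,0,0],0.5],[[-4,0,0],[0,0,0],0.5],[[-4,0,0],[0,0,0],0.5],[[-4,0,0],[0,0,0],0.5],[[-4,0,0],[0,0,0],0.5],[[0,0,0],[0,0,0],0.5],[[0,0,0],[0,0,0],0.5]]' | grep wrist_f;  python3 -c "
from h import *
st()"; python3 -m creep '[[[20,0,-10],[0,0,0],0.5],[[30,0,0],[0,0,0],0.5],[[30,0,0],[0,0,0],0.5],[[30,0,0],[0,0,0],0.5],[[30,0,0],[0,0,0],0.5],[[30,0,0],[0,0,0],0.5],[[0,0,0],[0,0,0],0.5]]' | grep wrist_f;  python3 -c "
from h import *
st();g=grab('top','top5.png')
cv2.imwrite('pics/c5.png',cv2.resize(g['frame'][105:300,270:435],None,fx=3,fy=3,interpolation=cv2.INTER_CUBIC))"
```

```text
wrist_force: [-0.1, 0.5, -0.3]
t 14.6 tip_b mm [-72.3   7.8 103.5] rot_b [ 0.  0. -0.] F_b [-0.13  0.45 -0.25] w 0.0699
wrist_force: [0.2, -1.3, -0.3]
t 15.18 tip_b mm [-247.6    7.8  113.1] rot_b [ 0.     0.004 -0.001] F_b [ 0.39 -1.25 -0.28] w 0.0696
```

View pics/c5.png

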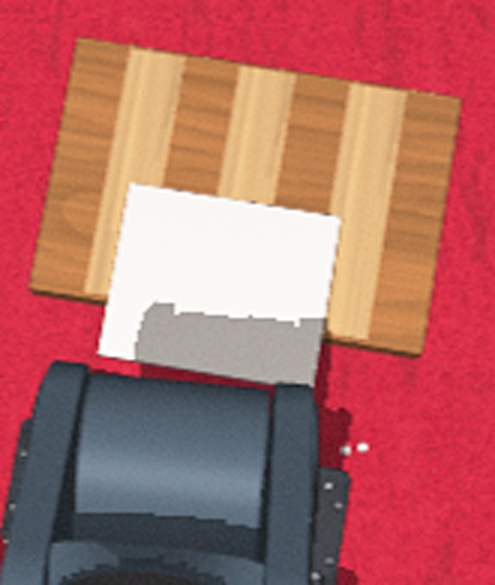

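The trivet lies glazed side up on the board, with its far corners at (130,184) and (340,216) and its near corners at (98,355) and (315,388), overhanging the front.

```bash
python3 - <<'E'
from h import *
f=np.load('pics/top5.png.npz')
for u,v in [(130,184),(340,216),(315,388),(98,355)]:
    p=px2w(f,270+u/3,105+v/3,.034); print((RB.inv().apply(p-BC)*1e3).round(1))
st([-160,13,28])
E
```

```text
[-11.   81.4  34. ]
[ -9.8 -67.2  34. ]
[-132.9  -68.9   34. ]
[-135.    82.1   34. ]
t 15.23 tip_b mm [-244.5    7.8  113.8] rot_b [ 0.     0.001 -0.001] F_b [0.83 0.17 0.38] w 0.0698
shift tool mm [-84.5   5.1  85.7] turn [-0.    -0.001  0.001]
```

```bash
python3 -m creep '[[[0,0,20],[0,0,0],0.5],[[0,0,30],[0,0,0],0.5],[[0,0,25],[0,0,0],0.5],[[0,0,10],[0,0,0],0.5],[[-20,0,0],[0,0,0],0.5],[[-30,0,0],[0,0,0],0.5],[[-20,0,0],[0,0,0],0.5],[[-10,0,0],[0,0,0],0.5],[[0,0,0],[0,0,0],0.5]]' | grep wrist_f;  python3 -c "
from h import *
st()"
```

```text
wrist_force: [-1.0, 0.4, -0.4]
t 15.98 tip_b mm [-159.6    7.7   29.2] rot_b [-0.    -0.003  0.   ] F_b [-1.08  0.22 -0.37] w 0.0695
```

```bash
python3 -m creep '[[[-4,0,1],[0,0,0],0.5],[[-4,0,0],[0,0,0],0.5],[[-4,0,0],[0,0,0],0.5],[[-3,0,0],[0,0,0],0.5],[[-3,0,0],[0,0,0],0.5],[[-3,0,0],[0,0,0],0.5],[[-3,0,0],[0,0,0],0.5],[[-4,0,0],[0,0,0],0.5],[[-4,0,0],[0,0,0],0.5],[[-4,0,0],[0,0,0],0.5]]' | grep wrist_f;  python3 -c "
from h import *
st()"; python3 -m creep '[[[-4,0,0],[0,0,0],0.5],[[-4,0,0],[0,0,0],0.5],[[-4,0,0],[0,0,0],0.5],[[-4,0,0],[0,0,0],0.5],[[-4,0,0],[0,0,0],0.5]]' | grep wrist_f;  python3 -c "
from h import *
st()"
```

```text
wrist_force: [-2.0, 0.4, 0.1]
t 16.82 tip_b mm [-126.1    7.8   27.5] rot_b [ 0.  0. -0.] F_b [-2.01  0.1   0.1 ] w 0.0697
wrist_force: [-1.6, 0.2, -1.4]
t 17.23 tip_b mm [-106.     7.8   27.5] rot_b [ 0.  0. -0.] F_b [-1.59 -0.1  -1.43] w 0.0695
```

```bash
python3 -m creep '[[[-4,0,0],[0,0,0],0.5],[[-4,0,0],[0,0,0],0.5],[[-4,0,0],[0,0,0],0.5],[[-4,0,0],[0,0,0],0.5],[[-4,0,0],[0,0,0],0.5],[[-4,0,0],[0,0,0],0.5],[[-4,0,0],[0,0,0],0.5],[[-4,0,0],[0,0,0],0.5],[[-3,0,0],[0,0,0],0.5],[[-1,0,0],[0,0,0],0.5],[[0,0,0],[0,0,0],0.5]]' | grep wrist_f;  python3 -c "
from h import *
st()"; python3 -m creep '[[[5,0,0],[0,0,0],0.5],[[15,0,-5],[0,0,0],0.5],[[20,0,-20],[0,0,0],0.5],[[30,0,-30],[0,0,0],0.5],[[30,0,-30],[0,0,0],0.5],[[30,0,-20],[0,0,0],0.5],[[30,0,0],[0,0,0],0.5],[[0,0,0],[0,0,0],0.5]]' | grep wrist_f;  python3 -c "
from h import *
st();g=grab('top','top6.png')
cv2.imwrite('pics/c6.png',cv2.resize(g['frame'][105:300,270:435],None,fx=3,fy=3,interpolation=cv2.INTER_CUBIC))"
```

```text
wrist_force: [0.1, 0.5, 1.4]
t 18.15 tip_b mm [-69.9   7.8  27.7] rot_b [-0.    -0.001 -0.   ] F_b [-0.02  0.55  1.38] w 0.0698
wrist_force: [1.0, -0.2, 0.3]
t 18.82 tip_b mm [-233.7    7.9  132.3] rot_b [ 0.     0.001 -0.001] F_b [ 1.01 -0.06  0.27] w 0.0697
```

View pics/c6.png

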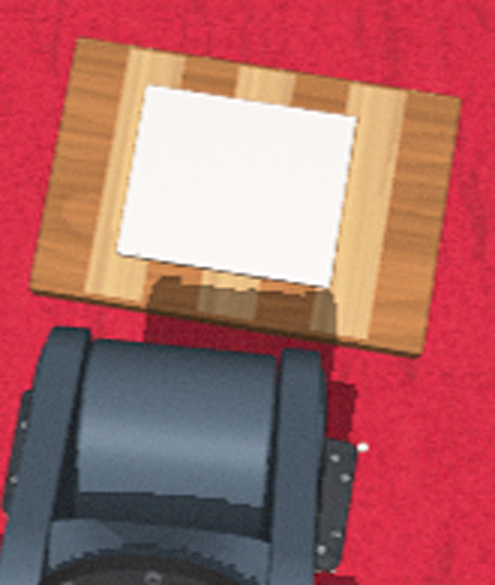

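The trivet lies fully on the board with margins all round: corners (146,86), (355,117), (330,287), (118,255). The gripper is clear of it.

```bash
python3 -c "
from plant import bot
print(bot.sign_off())"
```

```text
the job is handed in; nothing more can be done
None
```

The trivet lies glazed side up and fully on the board with margin on every side. Gripper forces read about 13 N at most between moves, the jars and timer were not touched, and the job was handed in at about 19 s; no verdict came back.

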